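# Tip the large mill ball out of a two-bay sorting tray

## Task

Pick up the wooden two-bay sorting tray by its grip board and tip it over the terracotta bowl on the corner of the bay that holds the larger ceramic ball, so that this ball rolls out through the gap in the rim into the bowl while the smaller ball stays in the tray. Then set the tray back down flat on the table. Do not touch either ball with the gripper, and keep the bowl standing upright.

Things in the scene. Friction and masses are not known exactly. Their poses are not given: they have to be found in the camera images.
- sorting_tray: Loose wooden tray, 130 (x) x 170 (y) mm, 0.2 kg, walls 54 high (rear 32); origin: centre of its underside, z up. A divider at y = 0 makes two bays, +y and -y. The front wall (+x) stands only for |y| < 37 mm: at each bay's outer end, |y| 37 to 79, is a gap; the floor's edge there (x = 69, |y| = 58) lies 31 mm above the underside. Floors slope 8 deg down to -x, 5 deg to the divider.
- tray_grip (a point): Where to pinch the tray: on its upright grip board (50 mm along the tray's x, 12 mm thick in y, on the divider at mid-tray), 83 mm above the underside, 20 mm below the board's top. Leaning the tray about 34 deg straight towards corner (+x, +y) or (+x, -y) empties only the bay on that side; the other ball is held by front wall and divider. Leaning to +x alone is not enough.
- large_ball: White ceramic mill ball, 28 mm across, 30 g, loose in one of the two bays (its y in the tray's frame tells which); rests in the bay's rear (-x) inner corner while the tray is level. Origin at its centre; its axes turn as it rolls
- small_ball: White ceramic mill ball, 18 mm across, 12 g, loose in the other bay, likewise in its rear inner corner. Origin at its centre; its axes turn as it rolls
- catch_bowl: Loose round open terracotta bowl, 164 mm across the rim, 66 mm high, wall 5 mm, 0.6 kg, on the table to the left (+y) of the tray; origin: centre of its underside, z up

How it is judged (in metres and radians):
On the way, in this order (a step that is already met when the one before it is completed fails the run):
1. the tray is lifted clear of the table (height (world z) of sorting_tray above 0.04 m), for 0.2 s.
2. the large ball is in the bowl and the small ball in the tray (horizontal distance between large_ball and catch_bowl below 0.075 m and z of large_ball in the frame of catch_bowl between 0 and 0.066 m and z of small_ball in the frame of sorting_tray between 0 and 0.06 m), for 0.2 s.
At the end, for the whole second after the job is handed in: The large ball lies in the bowl (centre within 75 mm of the bowl's axis and below its rim), the small ball is still in the tray, the tray stands flat on the table (underside within 10 mm of it, level within 6 degrees) at rest, and the bowl stands upright within 10 degrees (all of step 2 and x of small_ball in the frame of sorting_tray between -0.065 and 0.065 m and y of small_ball in the frame of sorting_tray between -0.085 and 0.085 m and height (world z) of sorting_tray between -0.01 and 0.01 m and angle between sorting_tray's own z axis and vertical below 0.1 rad and linear speed of sorting_tray below 0.03 m/s and angle between catch_bowl's own z axis and vertical below 0.17 rad); the robot touches nothing.
It fails at once if the gripper's fingers touch a ball (contact force between the fingers and large_ball above 0.3 N or contact force between the fingers and small_ball above 0.3 N).
It fails at once if the bowl is tipped over (angle between catch_bowl's own z axis and vertical above 0.5 rad).
It also fails if it takes over 64 s, if anything falls off the work surface, if the arm or the gripper's body presses on something with over 40 N, if the wrist force passes 120 N, or if a joint passes its speed limit or range.

## Robot

A 6-joint arm with a two-finger parallel gripper is mounted at the origin on the work surface; the furniture and walls round the work are solid. World frame = base frame: x ahead of the robot, y to its left, z up, the work surface at z = 0. Lengths are in m, angles in degrees, forces in N, time in s.
With the tool pointing down it reaches from about 0.375 to 0.9 m from the base axis. Payload 3.1 kg.
Tool frame: the origin (TCP) lies midway between the tips of the shut fingers; the grasp point (between the pads) lies 19 mm behind it; z points along the fingers, y is the line along which they close (so a half turn about z gives the same grasp; the last joint's range is limited). The gripper opens to 87 mm and grips with 3 to 60 N. Pads are 19 mm wide; open, the fingers measure 117 mm over their backs; the gripper's body (75 mm by 190 mm) begins 51 mm behind the grasp point.
Start: joints at [-76.633, 30.224, 82.088, -0, 67.689, -10.227], TCP at [0.25, -0.573, 0.223] pointing down, gripper open.
Joint ranges: [-176.69, 176.69], [-43.24, 126.21], [12.49, 139.97], [-82, 262], [0, 151.66], [-163.58, 163.58]. Speed limits (degrees/s): [159.86, 159.86, 180, 180, 180, 180].

## Interface

Orientations are given as a 3x3 rotation matrix whose columns are the frame's x, y, z axes.
In Python, from rig import bot gives the robot as it stands.
- The arm moves only by the tool steer_hand, called after "Call:" as name(argument=value, ...) on one line, values as JSON. Schema: {"type":"object","properties":{"ticks":{"type":"array","items":{"type":"array","items":{"type":"number"},"minItems":7,"maxItems":7},"minItems":1,"maxItems":20},"only":{"type":"string"},"quiet":{"type":"boolean"},"lines":{"type":"string"}},"required":["ticks"],"additionalProperties":false}. ticks is a list of rows, 1 to 20 of them, each of 7 numbers: dx, dy, dz in a scale on which 1.0 is 0.8 m, then a rotation vector rx, ry, rz in shares of 90 degrees (1.0 is 90 degrees), then the opening from 0.0 (shut) to 1.0 (fully open); each row is the pose to reach, as a shift and turn from the pose commanded when the call began, along the tool's axes at that moment; what a row does not reach only later rows make up. A row lasts 1/10 s, in which the tool goes at most 0.05 m and 8.59 degrees, less where a joint would pass 70% of its speed; a pose out of reach is approached as far as the arm can. The fingers move at their own pace and stop on an object; the grip force is fixed at half the most. Time passes only in rows, so rows that do not move let the fingers close. The tool returns the time, the measured TCP pose, the force, the opening and the grip force at its end. only (a regular expression) keeps the lines of the reply that match it, lines (a string "A,B") keeps lines A to B, and quiet returns only ok. A shift or turn number past 1, either way, is cut back to 1. Input that does not fit is refused with a message, and nothing moves.
- bot.read_state(): the state, without advancing time (a new reading comes with each control period).
- bot.capture(name): name is "scene" or "top"; returns a dict with "color" (400x640x3 uint8, red, green, blue), "K" (3x3 intrinsics, pixels), "view" (4x4, takes a point from world to camera coordinates). Camera axes: x right, y up, looking along -z (the intrinsics and any distortion apply to the point x, -y, -z); pixel columns grow to the right and rows downward; lengths in m; the calibration is good to about 2 mm. A picture is of the moment at which its call begins. There is no depth.
- bot.hand_in(): hands the job in; it is judged then, once.
The state is a dict: "time_s": time; "joint_positions": joint angles; "qvel": joint speeds; "tau": joint torques, N m; "position": TCP position; "tcp_rot": TCP orientation; "force": force on the tool from outside, world axes, zero at the start; "moment": the same for the moment, N m; "opening": opening from 0.0 (shut) to 1.0 (fully open); "grasp_force": force on a finger pad.
Only numpy, scipy, OpenCV 4.12 (cv2) and the standard library are available. Lean on these libraries where they do the work, as an engineer would, in place of code of your own. Each camera call takes 0.05 s, during which the arm holds its last target. There are 200 camera calls.

## Working session

There is one attempt and no reset: what is moved stays moved. The work goes in short steps, Python scripts to look and compute and a tool call to move; the robot and the scene stay as the last step left them, time stands still between calls to the robot, and variables do not carry over. Pictures are saved under pics/ and viewed, at most 10 in all, crops included, and the job is handed in when it is done.

```bash
ls; mkdir -p pics
```

Run:
```python
from rig import bot
import cv2,numpy as np
for n in("scene","top"):
    c=bot.capture(n); cv2.imwrite(f"pics/{n}0.png",c["color"][:,:,::-1]); np.savez(f"{n}0.npz",**{k:np.array(v) for k,v in c.items()})
    print(n,np.round(c["K"],1).tolist(),np.round(c["view"],3).tolist(),c.keys())
s=bot.read_state();print(s["time_s"],s["tcp_rot"],s["opening"])
```

```text
pics
rig.py
scene [[365.1, 0.0, 322.7], [0.0, 365.1, 202.9], [0.0, 0.0, 1.0]] [[-0.757, -0.653, 0.02, 0.475], [0.476, -0.531, 0.701, -0.247], [-0.447, 0.54, 0.713, -0.753], [0.0, 0.0, 0.0, 1.0]] dict_keys(['color', 'K', 'view'])
top [[429.7, 0.0, 316.8], [0.0, 429.7, 204.0], [0.0, 0.0, 1.0]] [[-0.02, -1.0, -0.005, 0.115], [0.995, -0.02, 0.095, -0.53], [-0.095, -0.003, 0.995, -0.869], [0.0, 0.0, 0.0, 1.0]] dict_keys(['color', 'K', 'view'])
0.1 [[ 9.16402352e-01  4.00258074e-01 -4.51277892e-04]
 [ 4.00258179e-01 -9.16400456e-01  1.89571352e-03]
 [ 3.45223374e-04 -1.91786399e-03 -9.99998101e-01]] 0.9982116130826748
```

View pics/scene0.png

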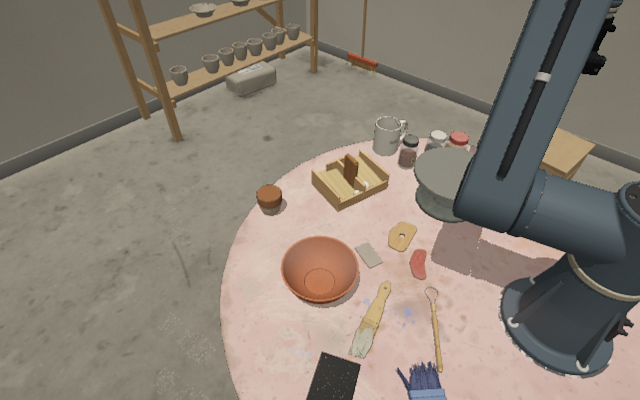

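View pics/top0.png

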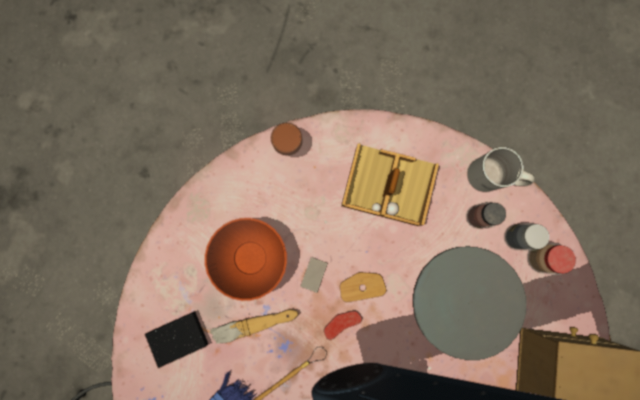

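Run:
```python
import cv2,numpy as np
a=cv2.imread("pics/top0.png")[135:235,325:455]; b=cv2.imread("pics/scene0.png")[140:220,295:400]
cv2.imwrite("pics/crop0.png",np.vstack([cv2.resize(a,(520,400),interpolation=cv2.INTER_CUBIC)]))
cv2.imwrite("pics/crop1.png",cv2.resize(b,None,fx=5,fy=5,interpolation=cv2.INTER_CUBIC))
```

```text
(no output)
```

View pics/crop0.png

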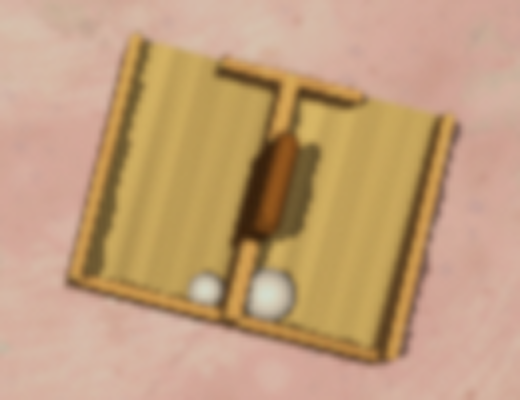

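View pics/crop1.png

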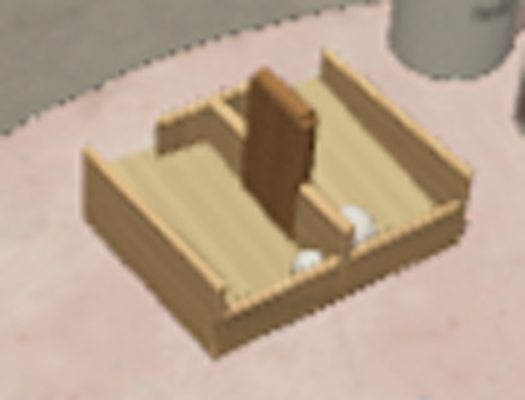

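Create h.py:
```python
import numpy as np,cv2
def ray(c,px,z):
    K,V=c["K"],c["view"];R,t=V[:3,:3],V[:3,3];o=-R.T@t
    u=np.linalg.solve(K,[px[0],px[1],1]);d=R.T@np.array([u[0],-u[1],-u[2]])
    return o+d*(z-o[2])/d[2]
def proj(c,p):
    q=c["view"][:3,:3]@p+c["view"][:3,3];u=c["K"]@np.array([q[0],-q[1],-q[2]]);return u[:2]/u[2]
def bowl(c):
    h=cv2.cvtColor(c["color"],cv2.COLOR_RGB2HSV)
    m=cv2.inRange(h,(3,150,80),(14,255,255))
    cs,_=cv2.findContours(m,0,2);k=max(cs,key=cv2.contourArea)
    e=cv2.fitEllipse(cv2.convexHull(k));return e,m,k
```

Run:
```python
from h import *
top=dict(np.load("top0.npz"));sc=dict(np.load("scene0.npz"))
f=lambda x,y:(x/4+325-.375,y/4+135-.375)
P=[ray(top,f(*q),.054) for q in((133,34),(460,118),(72,284),(398,358))]
print(np.round(P,4)); print("ctr",np.mean(P,0))
b=np.array(P); fx=(b[0]+b[1]-b[2]-b[3]);fy=(b[0]+b[2]-b[1]-b[3]);print(np.degrees(np.arctan2(fx[1],fx[0])),np.degrees(np.arctan2(-fy[0],fy[1])),np.linalg.norm(fx)/2,np.linalg.norm(fy)/2)
g=lambda x,y:(x/5+295-.4,y/5+140-.4)
# scene: front/rear left corners, right
for q in((88,148),(327,50),(470,178)): print(ray(sc,g(*q),.054))
print("board top", ray(sc,g(288,95),.103),ray(top,f(287,183),.103))
for c in(top,sc):
    e,m,k=bowl(c);print(e); 
    pts=cv2.ellipse2Poly((0,0),(1,1),0,0,1,1)
    h=cv2.convexHull(k)[:,0,:]
    W=np.array([ray(c,p,.066)[:2] for p in h]);(cx,cy),r=cv2.minEnclosingCircle(W.astype(np.float32));print("bowl",cx,cy,r)
    A=np.c_[2*W,np.ones(len(W))];s=np.linalg.lstsq(A,(W**2).sum(1),rcond=None)[0];print(s[:2],np.sqrt(s[2]+s[:2]@s[:2]))
```

```text
[[ 0.6531  0.0179  0.054 ]
 [ 0.6063 -0.1467  0.054 ]
 [ 0.5257  0.0523  0.054 ]
 [ 0.4852 -0.11    0.054 ]]
ctr [ 0.56756906 -0.04660278  0.054     ]
-15.968305614322949 -14.972708219310602 0.12926509819154672 0.1691737603881811
[0.65191731 0.01713626 0.054     ]
[ 0.60757813 -0.14167638  0.054     ]
[ 0.48227499 -0.10265703  0.054     ]
board top [ 0.56419965 -0.04174293  0.103     ] [ 0.56756529 -0.04866108  0.103     ]
((245.60150146484375, 258.8688659667969), (80.98979187011719, 82.60562896728516), 42.80618667602539)
bowl 0.42436468601226807 0.24637572467327118 0.08057904243469238
[0.42418562 0.2462125 ] 0.08005339175713999
((317.6038818359375, 268.45892333984375), (67.86965942382812, 72.43981170654297), 122.84864044189453)
bowl 0.3967306613922119 0.29521089792251587 0.05828036740422249
[0.4143205  0.26049117] 0.07021014803363455
```

Add to h.py:
```python
from scipy.spatial.transform import Rotation as Ro
def delta(p0,R0,p,R):
    v=Ro.from_matrix(R0.T@R).as_rotvec(degrees=True);print("d",np.round(R0.T@(p-p0),4),"r",np.round(v,2))
def down(yawy,):  # tool pointing down with y axis at yaw
    a=np.radians(yawy);y=np.array([np.cos(a),np.sin(a),0]);z=np.array([0,0,-1.]);return np.c_[np.cross(y,z),y,z]
def st():
    from rig import bot
    s=bot.read_state();return np.array(s["position"]),np.array(s["tcp_rot"]),s
```

Run:
```python
from h import *
p,R,s=st()
R1=down(-105.5)
delta(p,R,np.array([.567,-.0465,.17]),R1)
```

```text
d [ 0.5008 -0.3547  0.0525] r [-1.100e-01  2.000e-02  3.909e+01]
```

The rows are not in the units I measure in: shifts go in shares of 0.8 m and turns go in shares of 90 degrees. I convert before sending: 0.5008 m / 0.8 = 0.626, 0.49 m / 0.8 = 0.6125, 39.1 degrees / 90 = 0.4344.

Call:
steer_hand(ticks=[[0.0625,-0.0438,0,0,0,0.0333,1],[0.125,-0.0875,0,0,0,0.0667,1],[0.175,-0.125,0,0,0,0.1111,1],[0.225,-0.1625,0,0,0,0.1556,1],[0.275,-0.1938,0,0,0,0.2,1],[0.325,-0.2313,0,0,0,0.2444,1],[0.375,-0.2625,0,0,0,0.2889,1],[0.425,-0.3,0,0,0,0.3333,1],[0.475,-0.3375,0.0125,0,0,0.3667,1],[0.525,-0.375,0.0375,0,0,0.4,1],[0.575,-0.4125,0.05,0,0,0.4222,1],[0.6125,-0.4313,0.0625,-0.0011,0,0.4344,1],[0.626,-0.4434,0.0656,-0.0011,0,0.4344,1],[0.626,-0.4434,0.0656,-0.0011,0,0.4344,1],[0.626,-0.4434,0.0656,-0.0011,0,0.4344,1],[0.626,-0.4434,0.0656,-0.0011,0,0.4344,1]])

```text
time_s: 1.7
position: [0.5667, -0.0483, 0.1702]
tcp_rot: [[0.963, -0.268, -0.0], [-0.268, -0.963, -0.002], [0.0, 0.002, -1.0]]
force: [-0.3, -0.7, 0.3]
opening: 0.996
grasp_force: 0.0
```

Run:
```python
from h import *
p,R,s=st()
print(p,s["joint_positions"],s["force"])
delta(p,R,np.array([.567,-.0465,.064]),down(-105.5))
from rig import bot
a=bot.capture("scene")["color"][:,:,::-1];t=bot.capture("top")["color"][:,:,::-1]
cv2.imwrite("pics/a.png",np.vstack([cv2.resize(x,None,fx=3.0,fy=3.0,interpolation=cv2.INTER_CUBIC) for x in(a[110:210,280:480],t[130:230,300:500])]))
```

```text
[ 0.56666777 -0.04827319  0.17019058] [-16.06123308  29.72818372  93.30034642  -0.1369649   56.95028953
  89.58406492] [-0.3230071  -0.70087643  0.30602182]
d [-0.0002 -0.002   0.1062] r [ 0.11 -0.02 -0.07]
```

View pics/a.png

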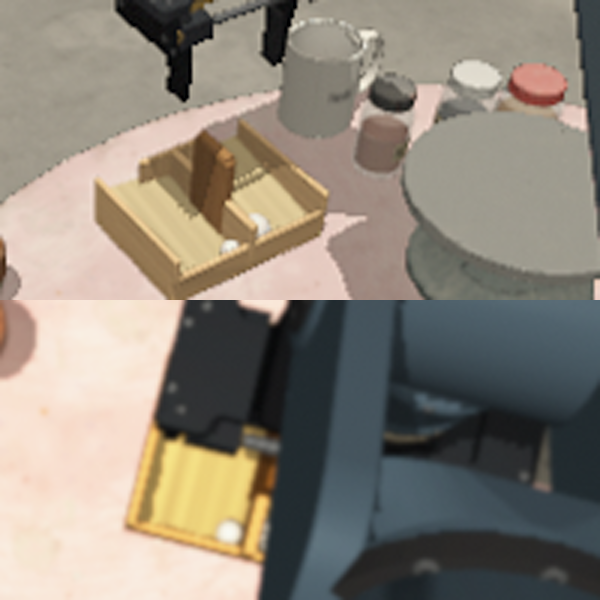

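To row units: 0.106 m / 0.8 = 0.1325, 0.1 m / 0.8 = 0.125.

Call:
steer_hand(ticks=[[0,-0.0025,0.0375,0,0,0,1],[0,-0.0025,0.075,0,0,0,1],[0,-0.0025,0.1063,0,0,0,1],[0,-0.0025,0.125,0,0,0,1],[0,-0.0025,0.1325,0,0,0,1],[0,-0.0025,0.1325,0,0,0,1],[0,-0.0025,0.1325,0,0,0,0],[0,-0.0025,0.1325,0,0,0,0],[0,-0.0025,0.1325,0,0,0,0],[0,-0.0025,0.1325,0,0,0,0],[0,-0.0025,0.1325,0,0,0,0],[0,-0.0025,0.1325,0,0,0,0],[0,-0.0025,0.1325,0,0,0,0],[0,-0.0025,0.1325,0,0,0,0],[0,-0.0025,0.1325,0,0,0,0],[0,-0.0025,0.1325,0,0,0,0]])

```text
time_s: 3.4
position: [0.5677, -0.0455, 0.064]
tcp_rot: [[0.964, -0.267, 0.0], [-0.267, -0.964, -0.002], [0.001, 0.002, -1.0]]
force: [-0.7, 0.3, -0.2]
opening: 0.174
grasp_force: 0.0
```

Call:
steer_hand(ticks=[[0,0,0,0,0,0,0],[0,0,0,0,0,0,0],[0,0,0,0,0,0,0],[0,0,0,0,0,0,0]])

```text
time_s: 3.8
position: [0.5677, -0.0454, 0.064]
tcp_rot: [[0.964, -0.267, 0.0], [-0.267, -0.964, -0.002], [0.0, 0.001, -1.0]]
force: [1.0, 1.2, -0.7]
opening: 0.138
grasp_force: 30.0
```

To row units: -0.14 m / 0.8 = -0.175, -0.03 m / 0.8 = -0.0375.

Call:
steer_hand(ticks=[[0,0,-0.0063,0,0,0,0],[0,0,-0.0188,0,0,0,0],[0,0,-0.0375,0,0,0,0],[0,0,-0.0625,0,0,0,0],[0,0,-0.0875,0,0,0,0],[0,0,-0.1125,0,0,0,0],[0,0,-0.1375,0,0,0,0],[0,0,-0.1563,0,0,0,0],[0,0,-0.1688,0,0,0,0],[0,0,-0.175,0,0,0,0],[0,0,-0.175,0,0,0,0],[0,0,-0.175,0,0,0,0]])

```text
time_s: 5.0
position: [0.5671, -0.0451, 0.2034]
tcp_rot: [[0.964, -0.267, -0.001], [-0.267, -0.964, -0.001], [-0.001, 0.002, -1.0]]
force: [0.2, 0.1, -2.2]
opening: 0.134
grasp_force: 30.0
```

Add to h.py:
```python
def pour(lean=34,psi=80,phi=-50,back=.04,bdir=60,zlow=.085,B=np.array([.424,.246])):
    d=np.radians(psi+phi);ax=np.array([-np.sin(d),np.cos(d),0])
    L=Ro.from_rotvec(ax*np.radians(lean)).as_matrix();Rz=Ro.from_euler("z",psi,degrees=True).as_matrix();RT=L@Rz
    b=np.radians(bdir);g=B-back*np.array([np.cos(b),np.sin(b)])-(RT@[.069,-.058,-.052])[:2]
    gz=zlow-min((RT@[x,y,-.083])[2] for x in(.065,-.065) for y in(.085,-.085))
    return np.r_[g,gz],RT
def tool(g,RT): # grip point + tray rot -> TCP pose; tool y=-tray y, tool z=-tray z
    R=RT@np.diag([1.,-1,-1]);return g+.019*R[:,2],R
```

Run:
```python
from h import *
p,R,s=st();print(p,s["force"],s["moment"])
g,RT=pour();print("grip",g)
_,RL=pour(0);pl,Rl=tool(g,RL);print(pl)
delta(p,R,pl,Rl);delta(pl,Rl,*tool(g,RT))
from rig import bot
a=bot.capture("scene");print(a["color"].shape)
cv2.imwrite("pics/b.png",cv2.resize(a["color"][60:260,220:520,::-1],None,fx=2.6,fy=2.6,interpolation=cv2.INTER_CUBIC))
```

```text
[ 0.56707849 -0.04509913  0.20342543] [ 0.19589388  0.05880444 -2.1846212 ] [0.0616317  0.07547309 0.04308069]
grip [0.37322674 0.17560713 0.21358503]
[0.37322674 0.17560713 0.19458503]
d [-0.2458 -0.1609  0.0088] r [ 3.00e-02  1.20e-01 -9.55e+01]
d [-0.0068 -0.0081 -0.0032] r [ 26.05 -21.85   0.  ]
(400, 640, 3)
```

View pics/b.png

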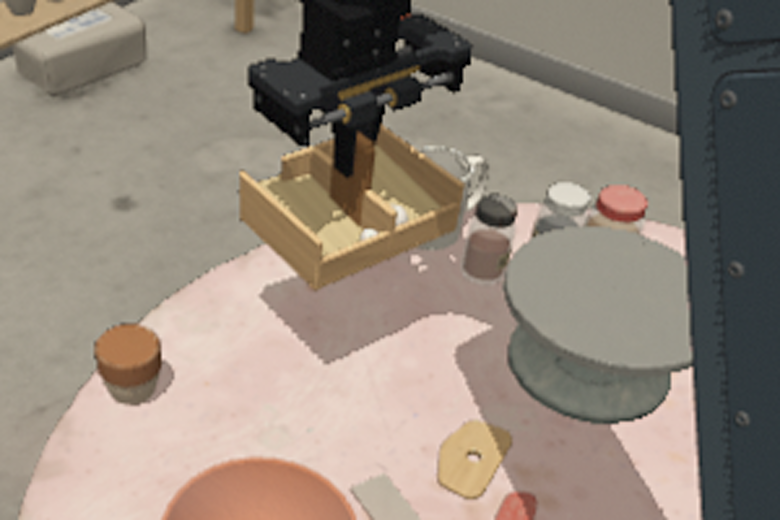

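To row units: -0.124 m / 0.8 = -0.155, -0.105 m / 0.8 = -0.1313, -47 degrees / 90 = -0.5222.

Call:
steer_hand(ticks=[[-0.0025,-0.0019,0,0,0,-0.0056,0],[-0.0063,-0.0038,0,0,0,-0.0167,0],[-0.0113,-0.0075,0,0,0,-0.0333,0],[-0.0175,-0.0113,0,0,0,-0.0556,0],[-0.025,-0.0163,0,0,0,-0.0833,0],[-0.0338,-0.0219,0,0,0,-0.1111,0],[-0.0425,-0.0275,0,0,0,-0.1444,0],[-0.0513,-0.0338,0,0,0,-0.1778,0],[-0.0613,-0.04,0,0,0,-0.2111,0],[-0.0713,-0.0463,0,0,0,-0.2444,0],[-0.0813,-0.0531,0,0,0,-0.2778,0],[-0.0913,-0.06,0,0,0,-0.3111,0],[-0.1013,-0.0663,0,0,0,-0.3444,0],[-0.1113,-0.0725,0,0,0,-0.3778,0],[-0.1213,-0.0794,0,0,0,-0.4111,0],[-0.1313,-0.0863,0,0,0,-0.4444,0],[-0.14,-0.0913,0,0,0,-0.4778,0],[-0.1475,-0.0963,0,0,0,-0.5,0],[-0.1525,-0.1,0,0,0,-0.5167,0],[-0.155,-0.1013,0,0,0,-0.5222,0]])

```text
time_s: 7.05
position: [0.4695, 0.0664, 0.2039]
tcp_rot: [[0.852, 0.524, 0.0], [0.524, -0.852, -0.002], [-0.001, 0.001, -1.0]]
force: [-0.1, -0.5, -3.2]
opening: 0.135
grasp_force: 30.0
```

Run:
```python
from h import *
p,R,s=st();print(p,s["joint_positions"],s["force"])
g,RT=pour();_,RL=pour(0);pl,Rl=tool(g,RL)
delta(p,R,pl,Rl)
```

```text
[0.4694795  0.0664284  0.20393485] [ -5.42283758  20.24995011 104.37585495  -0.11415295  55.35641601
  53.05769572] [-0.10923584 -0.4588092  -3.159026  ]
d [-0.0248 -0.1434  0.0092] r [  0.06   0.08 -48.42]
```

To row units: -0.1434 m / 0.8 = -0.1793, -0.142 m / 0.8 = -0.1775, -48.4 degrees / 90 = -0.5378.

Call:
steer_hand(ticks=[[0,-0.0025,0,0,0,-0.0056,0],[-0.0013,-0.005,0,0,0,-0.0167,0],[-0.0019,-0.01,0,0,0,-0.0333,0],[-0.0025,-0.0163,0,0,0,-0.0556,0],[-0.0038,-0.025,0,0,0,-0.0833,0],[-0.0063,-0.035,0,0,0,-0.1111,0],[-0.0075,-0.045,0,0,0,-0.1444,0],[-0.01,-0.0563,0,0,0,-0.1778,0],[-0.0113,-0.0675,0,0,0,-0.2111,0],[-0.0138,-0.0788,0,0,0,-0.2444,0],[-0.0156,-0.0913,0,0,0,-0.2778,0],[-0.0175,-0.1038,0,0,0,-0.3111,0],[-0.02,-0.1163,0,0,0,-0.3444,0],[-0.0225,-0.1288,0.0025,0,0,-0.3833,0],[-0.0244,-0.1413,0.005,0,0,-0.4222,0],[-0.0263,-0.1525,0.0075,0,0,-0.4556,0],[-0.0281,-0.1625,0.0088,0,0,-0.4889,0],[-0.0294,-0.1713,0.01,0,0,-0.5167,0],[-0.0306,-0.1775,0.0113,0,0,-0.5333,0],[-0.031,-0.1793,0.0115,0,0,-0.5378,0]])

```text
time_s: 9.05
position: [0.3732, 0.1756, 0.1944]
tcp_rot: [[0.174, 0.985, -0.0], [0.985, -0.174, -0.002], [-0.002, -0.0, -1.0]]
force: [-0.5, 0.1, -2.8]
opening: 0.135
grasp_force: 30.0
```

Run:
```python
from h import *
p,R,s=st();print(p,s["joint_positions"],s["force"])
g,RT=pour();_,RL=pour(0);pl,Rl=tool(g,RL)
delta(p,R,pl,Rl);delta(p,R,*tool(g,RT));delta(p,R,*tool(g,pour(17)[1]))
from rig import bot
a=bot.capture("scene");t=bot.capture("top")
f=lambda x,w:cv2.resize(x[...,::-1],None,fx=w,fy=w,interpolation=cv2.INTER_CUBIC)
cv2.imwrite("pics/c.png",np.hstack([f(a["color"][130:330,230:430],2),f(t["color"][150:350,170:370],2)]))
```

```text
[0.37321622 0.17559621 0.19437082] [  9.6585828   16.66391486 112.95586401  -0.12409659  50.41588818
  19.75431894] [-0.4684235   0.11436991 -2.80290831]
d [ 0.      0.     -0.0002] r [-0.    0.1  -0.02]
d [-0.0068 -0.0081 -0.0035] r [ 26.04 -21.76  -0.04]
d [-0.0036 -0.0042 -0.001 ] r [ 13.02 -10.83  -0.03]
```

View pics/c.png

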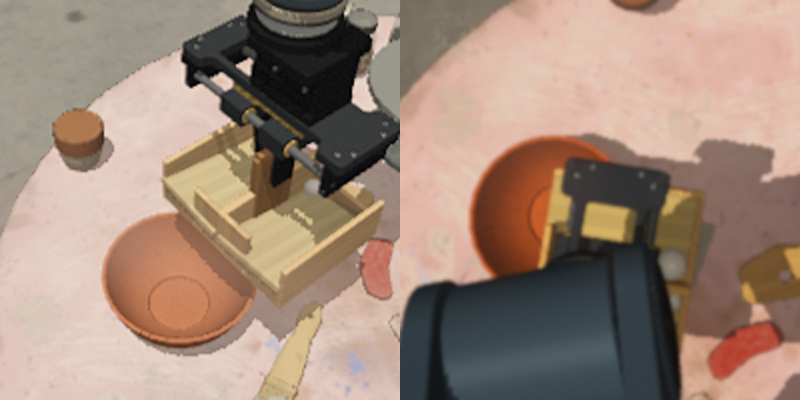

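To row units: -0.008 m / 0.8 = -0.01, -0.0068 m / 0.8 = -0.0085, -21.8 degrees / 90 = -0.2422.

Call:
steer_hand(ticks=[[-0.0006,-0.0006,0,0.0144,-0.0122,0,0],[-0.0013,-0.0013,0,0.0389,-0.0322,0,0],[-0.0025,-0.0025,0,0.0667,-0.0556,0,0],[-0.0038,-0.0038,0,0.0944,-0.0789,0,0],[-0.0044,-0.005,-0.0013,0.1222,-0.1022,0,0],[-0.005,-0.0063,-0.0013,0.15,-0.1256,0,0],[-0.0063,-0.0069,-0.0019,0.1778,-0.1489,0,0],[-0.0069,-0.0075,-0.0025,0.2056,-0.1722,0,0],[-0.0075,-0.0088,-0.0025,0.2333,-0.1944,0,0],[-0.0081,-0.0094,-0.0038,0.2611,-0.2178,0,0],[-0.0085,-0.01,-0.0044,0.2833,-0.2367,0,0],[-0.0085,-0.01,-0.0044,0.2889,-0.2422,0,0],[-0.0085,-0.01,-0.0044,0.2889,-0.2422,0,0],[-0.0085,-0.01,-0.0044,0.2889,-0.2422,0,0],[-0.0085,-0.01,-0.0044,0.2889,-0.2422,0,0],[-0.0085,-0.01,-0.0044,0.2889,-0.2422,0,0],[-0.0085,-0.01,-0.0044,0.2889,-0.2422,0,0],[-0.0085,-0.01,-0.0044,0.2889,-0.2422,0,0]])

```text
time_s: 10.95
position: [0.3647, 0.17, 0.1981]
tcp_rot: [[0.081, 0.872, -0.484], [0.929, -0.241, -0.279], [-0.36, -0.427, -0.83]]
force: [0.3, -0.1, -1.8]
opening: 0.139
grasp_force: 30.0
```

Run:
```python
from h import *
from rig import bot
p,R,s=st();print(p,s["force"],s["moment"])
delta(p,R,*tool(*pour()))
a=bot.capture("scene");t=bot.capture("top")
f=lambda x,w:cv2.resize(x[...,::-1],None,fx=w,fy=w,interpolation=cv2.INTER_CUBIC)
cv2.imwrite("pics/d.png",np.hstack([f(a["color"][130:330,230:430],2),f(t["color"][150:350,170:370],2)]))
```

```text
[0.36469316 0.16996367 0.19811579] [ 0.27617794 -0.07419847 -1.7595894 ] [ 0.3103296  -0.63582294  0.08374037]
d [ 0.0004 -0.0005  0.0005] r [ 0.05 -0.03 -0.14]
```

View pics/d.png

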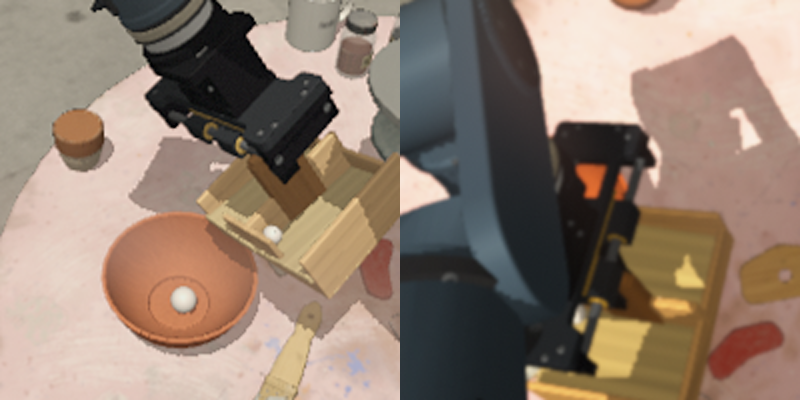

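The large ball sits in the bowl (183,300) and the small one is held in the tray (272,233). Next I lean the tray back.

Run:
```python
from h import *
p,R,s=st();g,RT=pour();delta(p,R,*tool(g,pour(0)[1]));delta(p,R,*tool(g,pour(17)[1]))
```

```text
d [ 0.0072  0.0075 -0.0028] r [-25.98  21.86  -0.13]
d [ 0.0039  0.0037 -0.0004] r [-12.97  10.92  -0.13]
```

Call:
steer_hand(ticks=[[0,0,0,-0.0144,0.0122,0,0],[0,0.0006,-0.0013,-0.0444,0.0367,0,0],[-0.0013,0.0013,-0.0013,-0.0778,0.0656,0,0],[-0.0013,0.0025,-0.0025,-0.1111,0.0933,0,0],[-0.0019,0.0038,-0.0038,-0.1444,0.1222,0,0],[-0.0013,0.0044,-0.005,-0.1778,0.15,0,0],[-0.0006,0.005,-0.005,-0.2111,0.1778,0,0],[0.0013,0.0056,-0.0063,-0.2444,0.2056,0,0],[0.0038,0.0063,-0.0075,-0.2722,0.2278,0,0],[0.0063,0.0075,-0.0075,-0.2889,0.2422,0,0],[0.0075,0.0075,-0.0075,-0.2889,0.2422,0,0],[0.0075,0.0075,-0.0075,-0.2889,0.2422,0,0],[0.0075,0.0075,-0.0075,-0.2889,0.2422,0,0]])

```text
time_s: 12.35
position: [0.3736, 0.1758, 0.1983]
tcp_rot: [[0.175, 0.985, 0.0], [0.985, -0.175, -0.002], [-0.002, 0.0, -1.0]]
force: [-0.8, -0.1, -2.0]
opening: 0.139
grasp_force: 30.0
```

Run:
```python
from h import *
p,R,s=st();print(p,s["force"],s["joint_positions"])
q=np.array([.5671,-.0451,.2034]);delta(p,R,q,down(-105.5))
```

```text
[0.37360931 0.17582847 0.19834516] [-0.7533073  -0.10828546 -2.03349544] [  9.69378241  16.27880891 112.63329444  -0.14251513  51.09896959
  19.88029935]
d [-0.1836  0.2292 -0.0046] r [1.10e-01 6.00e-02 9.54e+01]
```

To row units: 0.114 m / 0.8 = 0.1425, -0.092 m / 0.8 = -0.115, 47 degrees / 90 = 0.5222.

Call:
steer_hand(ticks=[[-0.0013,0.0019,0,0,0,0.0056,0],[-0.0038,0.005,0,0,0,0.0167,0],[-0.0075,0.0088,0,0,0,0.0333,0],[-0.0125,0.015,0,0,0,0.0556,0],[-0.0175,0.0225,0,0,0,0.0833,0],[-0.0238,0.03,0,0,0,0.1111,0],[-0.0313,0.0388,0,0,0,0.1444,0],[-0.0388,0.0475,0,0,0,0.1778,0],[-0.0463,0.0575,0,0,0,0.2111,0],[-0.0538,0.0663,0,0,0,0.2444,0],[-0.0613,0.075,0,0,0,0.2778,0],[-0.0688,0.085,0,0,0,0.3111,0],[-0.0763,0.0938,0,0,0,0.3444,0],[-0.0838,0.1038,0,0,0,0.3778,0],[-0.0913,0.1125,0,0,0,0.4111,0],[-0.0975,0.1213,0,0,0,0.4444,0],[-0.1038,0.1288,0,0,0,0.4778,0],[-0.1088,0.135,0,0,0,0.5,0],[-0.1125,0.14,0,0,0,0.5167,0],[-0.115,0.1425,0,0,0,0.5222,0]])

```text
time_s: 14.35
position: [0.4698, 0.0647, 0.1984]
tcp_rot: [[0.841, 0.542, 0.0], [0.542, -0.841, -0.002], [-0.001, 0.002, -1.0]]
force: [0.8, -0.9, -2.0]
opening: 0.136
grasp_force: 30.0
```

Run:
```python
from h import *
p,R,s=st();print(p)
delta(p,R,np.array([.5671,-.0451,.2]),down(-105.5))
```

```text
[0.4698397  0.06471534 0.19836639]
d [ 0.0223  0.145  -0.0014] r [ 0.1  0.  48.3]
```

To row units: 0.145 m / 0.8 = 0.1813, 0.143 m / 0.8 = 0.1788, 48.3 degrees / 90 = 0.5367.

Call:
steer_hand(ticks=[[0,0.0025,0,0,0,0.0056,0],[0.0013,0.005,0,0,0,0.0167,0],[0.0013,0.01,0,0,0,0.0333,0],[0.0025,0.0163,0,0,0,0.0556,0],[0.0038,0.025,0,0,0,0.0833,0],[0.005,0.035,0,0,0,0.1111,0],[0.0069,0.045,0,0,0,0.1444,0],[0.0088,0.0563,0,0,0,0.1778,0],[0.0106,0.0675,0,0,0,0.2111,0],[0.0125,0.0788,0,0,0,0.2444,0],[0.0138,0.0913,0,0,0,0.2778,0],[0.0163,0.1038,0,0,0,0.3111,0],[0.0175,0.1163,0,0,0,0.3444,0],[0.02,0.1288,0,0,0,0.3833,0],[0.0219,0.1413,0,0,0,0.4222,0],[0.0238,0.1525,0,0,0,0.4556,0],[0.025,0.1625,0,0,0,0.4889,0],[0.0263,0.1725,0,0,0,0.5167,0],[0.0275,0.1788,0,0,0,0.5333,0],[0.0279,0.1813,0,0,0,0.5367,0]])

```text
time_s: 16.35
position: [0.5673, -0.0449, 0.1985]
tcp_rot: [[0.964, -0.267, 0.0], [-0.267, -0.964, -0.002], [0.001, 0.002, -1.0]]
force: [0.2, -0.6, -2.2]
opening: 0.136
grasp_force: 30.0
```

Run:
```python
from h import *
from rig import bot
p,R,s=st();print(p)
delta(p,R,np.array([.5671,-.0451,.064]),down(-105.5))
a=bot.capture("scene")
cv2.imwrite("pics/e.png",cv2.resize(a["color"][90:310,250:450,::-1],None,fx=2.6,fy=2.6,interpolation=cv2.INTER_CUBIC))
```

```text
[ 0.56734704 -0.04492024  0.19850661]
d [-0.0003  0.      0.1345] r [ 0.09 -0.05  0.02]
```

View pics/e.png

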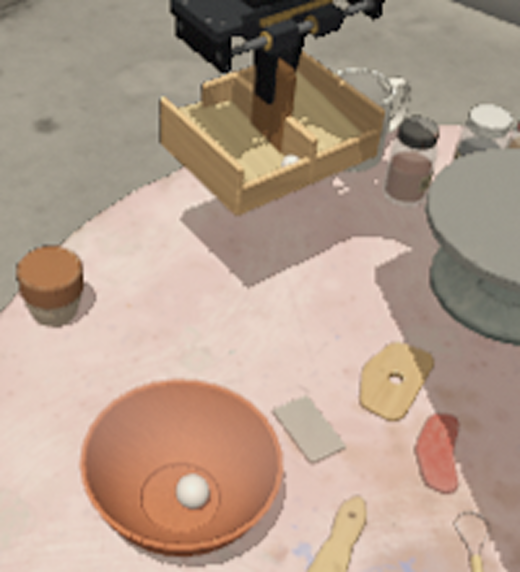

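The small ball is back in its rear corner (290,160), the large one is in the bowl (193,490), and the tray is level. I'm lowering it now.

To row units: 0.1345 m / 0.8 = 0.1681, 0.134 m / 0.8 = 0.1675.

Call:
steer_hand(ticks=[[0,0,0.0063,0,0,0,0],[0,0,0.0188,0,0,0,0],[0,0,0.0375,0,0,0,0],[0,0,0.0563,0,0,0,0],[0,0,0.075,0,0,0,0],[0,0,0.0938,0,0,0,0],[0,0,0.1125,0,0,0,0],[0,0,0.125,0,0,0,0],[0,0,0.1375,0,0,0,0],[0,0,0.1463,0,0,0,0],[0,0,0.1525,0,0,0,0],[0,0,0.1575,0,0,0,0],[0,0,0.1613,0,0,0,0],[0,0,0.1638,0,0,0,0],[0,0,0.165,0,0,0,0],[0,0,0.1663,0,0,0,0],[0,0,0.1675,0,0,0,0],[0,0,0.1681,0,0,0,0],[0,0,0.1681,0,0,0,0]])

```text
time_s: 18.3
position: [0.5669, -0.0447, 0.0641]
tcp_rot: [[0.964, -0.266, 0.0], [-0.266, -0.964, -0.002], [0.001, 0.002, -1.0]]
force: [0.2, 0.5, -2.5]
opening: 0.138
grasp_force: 30.0
```

To row units: 0.0015 m / 0.8 = 0.0019, 0.001 m / 0.8 = 0.0013.

Call:
steer_hand(ticks=[[0,0,0.0006,0,0,0,0],[0,0,0.0013,0,0,0,0],[0,0,0.0019,0,0,0,0],[0,0,0.0019,0,0,0,0]])

```text
time_s: 18.7
position: [0.567, -0.0447, 0.064]
tcp_rot: [[0.964, -0.266, 0.001], [-0.266, -0.964, -0.002], [0.001, 0.002, -1.0]]
force: [-2.7, 0.1, 7.7]
opening: 0.135
grasp_force: 30.0
```

In contact (+7.7 N). I'll release slowly and retreat.

Call:
steer_hand(ticks=[[0,0,-0.0013,0,0,0,0],[0,0,-0.0013,0,0,0,0],[0,0,-0.0013,0,0,0,0.3],[0,0,-0.0013,0,0,0,0.6],[0,0,-0.0013,0,0,0,1],[0,0,-0.0013,0,0,0,1],[0,0,-0.0013,0,0,0,1],[0,0,-0.0013,0,0,0,1],[0,0,-0.0013,0,0,0,1],[0,0,-0.0013,0,0,0,1],[0,0,-0.025,0,0,0,1],[0,0,-0.0625,0,0,0,1],[0,0,-0.1,0,0,0,1],[0,0,-0.1375,0,0,0,1],[0,0,-0.1625,0,0,0,1],[0,0,-0.175,0,0,0,1],[0,0,-0.175,0,0,0,1],[0,0,-0.175,0,0,0,1]])

```text
time_s: 20.5
position: [0.5662, -0.0442, 0.2018]
tcp_rot: [[0.964, -0.266, -0.001], [-0.266, -0.964, -0.001], [-0.001, 0.002, -1.0]]
force: [-0.3, 0.4, -0.2]
opening: 1.0
grasp_force: 0.0
```

Run:
```python
from h import *
from rig import bot
a=bot.capture("scene")
cv2.imwrite("pics/f.png",cv2.resize(a["color"][110:310,250:450,::-1],None,fx=2.8,fy=2.8,interpolation=cv2.INTER_CUBIC))
```

```text
(no output)
```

View pics/f.png

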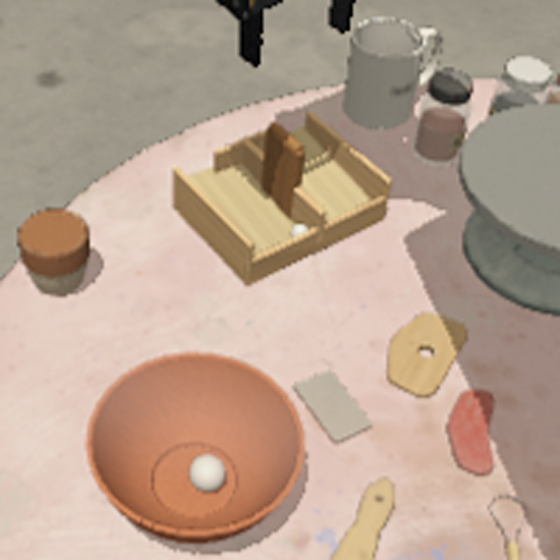

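The tray stands flat with the small ball at (300,230), the large ball is in the bowl (208,472), and the gripper is clear.

```bash
python3 -c "
from rig import bot
print(bot.hand_in())"
```

```text
the job is handed in; nothing more can be done
None
```

I handed the job in at about 20.5 s. The last picture shows the large ball in the upright bowl, the small ball still in the tray and the tray flat on the table with the gripper clear; `hand_in()` returned no verdict.

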